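# Test the welding table's emergency stop

### The arm

A 7-joint arm with a two-finger parallel gripper is mounted at the origin on the work surface. World frame = base frame: x ahead of the robot, y to its left, z up, the work surface at z = 0. Lengths are in m, angles in rad, forces in N, time in s.
With the tool pointing down it reaches from about 0.425 to 0.95 m from the base axis. Payload 4.7 kg.
Tool frame: the origin (TCP) lies on the centre line of the jaws, within the pads' length; the fingertips stand robot.nose_length ahead of it and the grasp point (between the pads) lies 8 mm behind it (robot.nose_length is the distance from the TCP to the fingertips, in m); z points along the fingers, y is the line along which they close (so a half turn about z gives the same grasp; the last joint's range is limited). The gripper opens to 85 mm and grips with 20 to 120 N. Pads are 22 mm wide; open, the fingers measure 114 mm over their backs; the gripper's body (76 mm by 85 mm) begins 54 mm behind the grasp point. The pads swing forward as they close: fully open they stand 13 mm farther back than shut.
Start: joints at [-1.31, 0.469, -0.049, 1.532, 0.024, 1.141, -0.082], TCP at [0.193, 0.647, 0.203] pointing down, gripper open.
Joint ranges: [-2.59, 2.59], [-0.33, 1.99], [-1.39, 1.29], [0.1, 2.45], [-1.04, 4.18], [0.21, 1.99], [-2.66, 2.66]. Speed limits (rad/s): [2.57, 2.57, 3.14, 3.14, 3.14, 3.14, 3.14].

### API

Orientations are given as [roll, pitch, yaw] about the fixed x, y, z axes, in that order (R = Rz(yaw) Ry(pitch) Rx(roll)).
In Python, from plant import robot gives the robot as it stands. Calls block until the motion is done:
- robot.goto(position, orientation): joint-space move of the TCP to a pose.
- robot.move_straight(position, vel=0.15, attitude=None, contact_N=None): straight line of the TCP; attitude=None keeps the orientation; vel is the mean speed in m/s. With contact_N (N) it stops when the force on the tool has changed by that much, and returns True; else False.
- robot.move_joints(angles): joint-space move.
- robot.grip(opening, strength=None): opening from 0.0 (shut) to 1.0 (fully open); strength is the grip in N (None keeps the last); returns when the fingers have stopped.
- robot.sleep(seconds).
- robot.inverse_kinematics(position, orientation): joint angles nearest the present ones, or None.
- robot.sense(): the state.
- robot.grab_frame(name): name is "side" or "top" or "wrist"; returns a dict with "image" (384x512x3 uint8, red, green, blue), "range_z" (384x512 float32, m along the optical axis (not along the pixel's ray), 0 where there is no reading), "fx", "fy", "cx", "cy" (pixels), "R" (3x3) and "t" (3): a world point X has camera coordinates R X + t. Camera axes: x right, y down, z forward; pixel columns grow to the right and rows downward; lengths in m; the calibration is good to about 2 mm. A picture is of the moment at which its call begins.
A pose or a line that the arm cannot do raises robot.IKError and nothing moves.
- robot.close_job(): hands the job in; it is judged then, once.
The state is a dict: "t": time; "joint_pos": joint angles; "joint_velocities": joint speeds; "effort": joint torques, N m; "tcp_pos": TCP position; "tcp_rot": TCP orientation; "wrist_force": force on the tool from outside, world axes, zero at the start; "torque": the same for the moment, N m; "opening": opening from 0.0 (shut) to 1.0 (fully open); "gripper_force": force on a finger pad.
Only numpy, scipy, OpenCV 4.12 (cv2) and the standard library are available. Lean on these libraries where they do the work, as an engineer would, in place of code of your own. Each camera call takes 0.05 s, during which the arm holds its last target. There are 200 camera calls.

### The job

Do the start-of-shift test of the welding table's emergency stop: press the big red mushroom fully in so that it latches and take your hand off it, then push one of its black fins clockwise (as seen from above) until the latch lets go and the mushroom springs back up, and move clear. Do it all by touch with the fingertips: do not press the green start button, and do not pick up or push aside the things lying around the station.

Things in the scene. Friction and masses are not known exactly. Their poses are not given: they have to be found in the camera images.
- station: Yellow emergency-stop box bolted to the black table, 180 x 120 mm, top face 60 mm above the table, on a 200 x 140 x 8 mm steel foot. It cannot move. Origin on the table, straight under the mushroom's axis; z up. The box reaches from -60 to +120 mm along its x axis and 60 mm each way along y. It carries the red mushroom and the green button.
- button_top (a point): Centre of the flat top face of the red mushroom (disc 96 mm across, 16 mm thick), 106 mm above the table when up; it sinks and turns with the mushroom. Press here, in the clear area of 20 mm radius between the two fins. The x axis points to fin_a, z up. The bottom stop is 12 mm down.
- fin_a (a point): Middle of the upright white push face of one of two black wedge fins on the red mushroom's top: 38 mm from its axis, 9 mm above its top face. The face lies in a plane through the axis, 22 to 46 mm out at its foot, 34 to 46 mm at its top edge, 18 mm high. It looks along +y; behind it the fin slopes down over 30 mm to -y. Fingertips on the +y side pushing to -y turn the mushroom clockwise.
- fin_b (a point): The same point of the other fin, half a turn round. Its axes are parallel to fin_a's, so this face looks along -y and is pushed towards +y (clockwise too). On either fin the face runs on round a circle as it is pushed.
- plunger (a joint): How far the mushroom is pressed, m: 0 up, 0.012 bottom stop. A spring resists with about 3 N at first, 6 to 7 N near the bottom. Pressed beyond about 0.0095 it latches, and stays at about 0.009 when let go, until it is twisted far enough; then it pops up to 0.
- mushroom (a joint): Twist of the mushroom, rad, positive clockwise from above: 0 at rest, stop at 0.9. A light spring (0.02 N m at 0, 0.05 at 0.5) turns it back to 0 when let go. When latched, the latch lets go at about 0.45 (push to about 0.65); the mushroom then rises 9 mm under the finger.
- start (a joint): Green start button, 28 mm across, its top 82 mm above the table, 92 mm from the mushroom's axis along the station's +x: how far it is pressed, m (0 to 0.006). Not to be pressed.
- tape_measure: Yellow and black tape measure lying flat, 70 x 62 x 36 mm, loose; origin at the centre of its underside. Leave it alone.
- tube_offcut: Dark steel square-tube offcut, 80 mm long, 40 x 40 mm, loose, lying on its side; origin at the centre of its underside, long axis x. Leave it alone.
- weld_magnet: Red arrow-shaped welding magnet lying flat, 90 x 60 x 15 mm, loose; origin at the centre of its underside, arrow along +x. Leave it alone.

How it is judged:
By the outcome, as a careful person would: the job done as asked, in the order asked, and still so for the second after the job is handed in, with the robot touching nothing.
It also fails if it takes over 45 s, if anything falls off the work surface, if the arm or the gripper's body presses on something with over 40 N, if the wrist force passes 120 N, or if a joint passes its speed limit or range.

## Working session

There is one attempt and no reset: what is moved stays moved. The work goes in short steps, each a Python script; the robot and the scene stay as the last script left them, time stands still between calls to the robot, and variables do not carry over. Pictures are saved under pics/ and viewed, at most 10 in all, crops included, and the job is handed in when it is done.

```bash
mkdir -p pics; ls
python3 - <<'E'
from plant import robot
import numpy as np,cv2,pickle
fs={n:robot.grab_frame(n) for n in("top","side")}
pickle.dump(fs,open('f.pkl','wb'))
cv2.imwrite('pics/a.png',cv2.resize(np.vstack([fs[n]["image"][...,::-1] for n in fs]),(448,600)) if 0 else np.hstack([cv2.resize(fs[n]["image"][...,::-1],(400,300)) for n in fs]))
cv2.imwrite('pics/top.png',fs["top"]["image"][...,::-1])
for n in fs:
  f=fs[n];print(n,f["fx"],f["cx"],f["cy"],-f["R"].T@f["t"],f["R"].round(3).tolist())
s=robot.sense();print(robot.nose_length,{k:s[k] for k in("t","tcp_pos","tcp_rot","opening","wrist_force")})
E
```

```text
pics
top 428.84383875995945 258.15751133683426 191.95606063155103 [0.44723785 0.06766945 0.95846778] [[-0.0, -1.0, 0.001], [-0.985, -0.0, -0.175], [0.175, -0.001, -0.985]]
side 377.96905359824206 260.0787099620857 192.13182904984052 [ 0.35743573 -0.51510073  0.67751736] [[0.94, -0.341, 0.013], [-0.222, -0.639, -0.736], [0.26, 0.689, -0.677]]
0.011 {'t': 0.1, 'tcp_pos': array([0.19269559, 0.64631699, 0.20236522]), 'tcp_rot': array([-3.13984783e+00,  3.15379544e-05,  2.85182750e+00]), 'opening': 1.0016815942842479, 'wrist_force': array([0.3141475 , 0.86811462, 0.46898015])}
```

View pics/a.png

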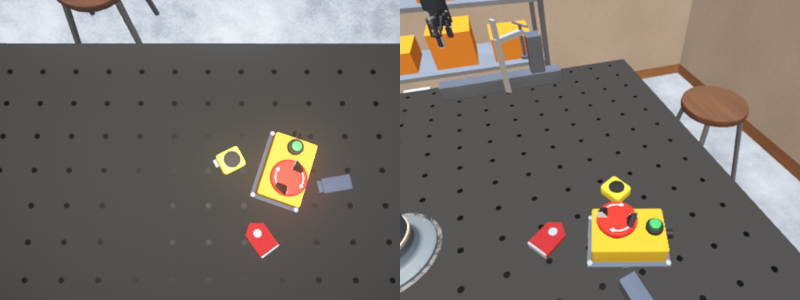

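View pics/top.png

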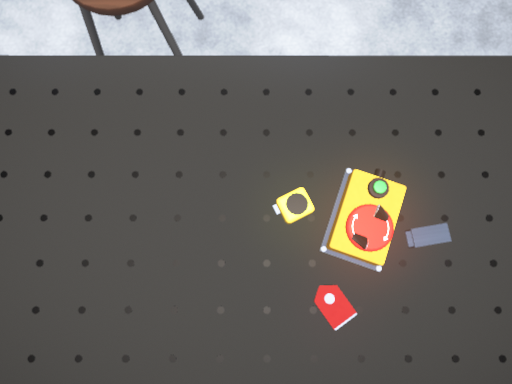

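The top view shows the mushroom at about (369,228), fins at about (381,213) and (361,240), and the green button at (379,188). The magnet is at (335,307), the tape measure at (295,205) and the tube at (430,236). Next I measure the axis and fin directions.

```bash
cat > h.py <<'E'
import numpy as np,cv2
def ray(f,uv,z):
    uv=np.atleast_2d(np.asarray(uv,float))
    d=np.c_[(uv[:,0]-f["cx"])/f["fx"],(uv[:,1]-f["cy"])/f["fy"],np.ones(len(uv))]@f["R"]
    c=-f["R"].T@f["t"]
    return c+d*((z-c[2])/d[:,2])[:,None]
def biggest(m,near=None):
    cs=cv2.findContours(m.astype('uint8'),cv2.RETR_EXTERNAL,cv2.CHAIN_APPROX_NONE)[0]
    return max(cs,key=cv2.contourArea)[:,0]
E
python3 - <<'E'
import pickle
from h import *
fs=pickle.load(open('f.pkl','rb'))
out=[]
for n,(x0,x1,y0,y1) in {"top":(325,415,165,275),"side":(235,355,245,345)}.items():
    f=fs[n];im=f["image"].astype(int);r,g,b=im[...,0],im[...,1],im[...,2]
    box=np.zeros(r.shape,bool);box[y0:y1,x0:x1]=1
    red=(r>110)&(g<70)&(b<70)&box
    c=biggest(red);h=cv2.convexHull(c.astype(np.int32))[:,0]
    P=ray(f,h,0.106 if n=="top" else .106)[:,:2].astype('float32')
    (e,ax,an)=cv2.fitEllipse(P);print(n,"mushroom",e,ax)
    gr=(g>90)&(r<80)&(b<110)&box
    cg=biggest(gr);G=ray(f,cg,.082)[:,:2];print(" green",G.mean(0),np.ptp(G,axis=0))
    hull=cv2.fillConvexPoly(np.zeros(r.shape,'uint8'),h.astype(np.int32),1)>0
    dk=((r<60)&(g<60)&hull).astype('uint8')
    k,l,st,ce=cv2.connectedComponentsWithStats(dk)
    for i in range(1,k):
        if st[i,4]>20:
            v,u=np.where(l==i);Q=ray(f,np.c_[u,v],.112)[:,:2]-e
            a=np.degrees(np.arctan2(Q[:,1],Q[:,0]));print(" dark",ce[i],st[i,4],Q.mean(0),np.hypot(*Q.mean(0)))
    yl=(r>150)&(g>120)&(b<60)&box
    if n=="top":
        print(" foot/box",[cv2.minAreaRect(ray(f,biggest(yl),.06)[:,:2].astype('float32'))])
        v,u=np.where(hull);Z=f["range_z"][v,u];X=np.c_[(u-f["cx"])/f["fx"]*Z,(v-f["cy"])/f["fy"]*Z,Z];X=(X-f["t"])@f["R"]
        print(" z med",np.median(X[:,2]),np.percentile(X[:,2],[5,95,99]))
    cv2.imwrite(f'pics/z_{n}.png',cv2.resize(f["image"][y0:y1,x0:x1,::-1],None,fx=5,fy=5,interpolation=cv2.INTER_CUBIC))
E
```

```text
Traceback (most recent call last):
cv2.error: OpenCV(4.12.0) /io/opencv/modules/imgproc/src/shapedescr.cpp:361: error: (-201:Incorrect size of input array) There should be at least 5 points to fit the ellipse in function 'fitEllipseNoDirect'
```

```bash
cat > m.py <<'E'
import pickle
from h import *
fs=pickle.load(open('f.pkl','rb'))
for n,(x0,x1,y0,y1) in {"top":(325,415,165,275),"side":(235,355,245,345)}.items():
    f=fs[n];im=f["image"].astype(int);r,g,b=im[...,0],im[...,1],im[...,2]
    cv2.imwrite(f'pics/z_{n}.png',cv2.resize(f["image"][y0:y1,x0:x1,::-1],None,fx=5,fy=5,interpolation=cv2.INTER_CUBIC))
    box=np.zeros(r.shape,bool);box[y0:y1,x0:x1]=1
    red=(r>110)&(g<90)&(b<90)&box
    c=biggest(red);h=cv2.convexHull(np.ascontiguousarray(c,np.int32)).reshape(-1,2)
    P=np.ascontiguousarray(ray(f,h,.106)[:,:2],dtype=np.float32)
    print(n,red.sum(),len(c),len(h),im[228,369])
    (e,ax,an)=cv2.fitEllipse(P.reshape(-1,1,2));print(n,"mushroom",e,ax)
    gr=(g>90)&(r<80)&(b<110)&box
    cg=biggest(gr);G=ray(f,cg,.082)[:,:2];print(" green",G.mean(0),np.ptp(G,axis=0))
    hull=cv2.fillConvexPoly(np.zeros(r.shape,'uint8'),h,1)>0
    dk=((r<60)&(g<60)&hull).astype('uint8')
    k,l,st,ce=cv2.connectedComponentsWithStats(dk)
    for i in range(1,k):
        if st[i,4]>20:
            v,u=np.where(l==i);Q=ray(f,np.c_[u,v],.112)[:,:2]-e
            print(" dark",ce[i],st[i,4],Q.mean(0),np.hypot(*Q.mean(0)))
    if n=="top":
        yl=(r>150)&(g>120)&(b<60)&box
        print(" box",cv2.minAreaRect(np.ascontiguousarray(ray(f,biggest(yl),.06)[:,:2],dtype=np.float32).reshape(-1,1,2)))
        v,u=np.where(hull);Z=f["range_z"][v,u];X=np.c_[(u-f["cx"])/f["fx"]*Z,(v-f["cy"])/f["fy"]*Z,Z];X=(X-f["t"])@f["R"]
        print(" z med",np.median(X[:,2]),np.percentile(X[:,2],[5,95,99]))
E
python3 m.py
```

```text
top 168 44 9 [255 133 115]
top mushroom (0.4997597634792328, -0.13232167065143585) (0.013412181288003922, 0.03612247109413147)Traceback (most recent call last):
  File "m.py", line 14, in <module>
    cg=biggest(gr);G=ray(f,cg,.082)[:,:2];print(" green",G.mean(0),np.ptp(G,axis=0))
  File "h.py", line 9, in biggest
    return max(cs,key=cv2.contourArea)[:,0]
           ~~~^^^^^^^^^^^^^^^^^^^^^^^^
ValueError: max() iterable argument is empty
```

View pics/z_top.png

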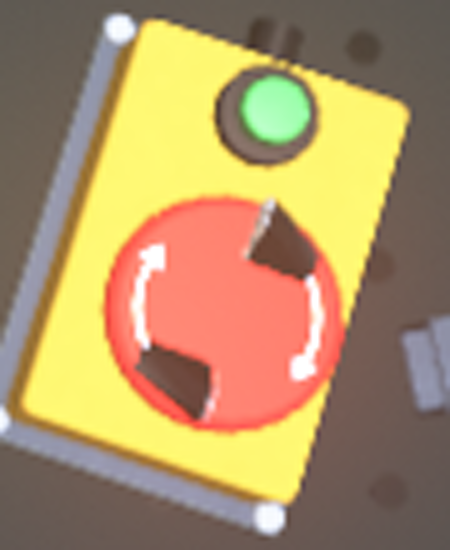

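The top crop shows one fin's white face running from about crop (248,257) to (269,203), and the other's near (213,375) to (206,418). The colours are paler than I assumed, so I'll switch to HSV.

```bash
cat > m.py <<'E'
import pickle
from h import *
fs=pickle.load(open('f.pkl','rb'))
for n,(x0,x1,y0,y1) in {"top":(325,415,165,275),"side":(235,355,245,345)}.items():
    f=fs[n];im=f["image"]
    cv2.imwrite(f'pics/z_{n}.png',cv2.resize(im[y0:y1,x0:x1,::-1],None,fx=5,fy=5,interpolation=cv2.INTER_CUBIC))
    H,S,V=[a.astype(int) for a in cv2.split(cv2.cvtColor(im,cv2.COLOR_RGB2HSV))]
    box=np.zeros(H.shape,bool);box[y0:y1,x0:x1]=1
    red=((H<12)|(H>170))&(S>100)&(V>140)&box
    c=biggest(red);h=cv2.convexHull(np.ascontiguousarray(c,np.int32)).reshape(-1,2)
    P=np.ascontiguousarray(ray(f,h,.104)[:,:2],dtype=np.float32).reshape(-1,1,2)
    (e,ax,an)=cv2.fitEllipse(P);print(n,"mushroom",e,ax,cv2.minEnclosingCircle(P))
    gr=(H>45)&(H<85)&(S>80)&(V>90)&box
    G=ray(f,biggest(gr),.082)[:,:2];print(" green",G.mean(0),np.ptp(G,axis=0)); d=G.mean(0)-e; print(" dir",np.degrees(np.arctan2(d[1],d[0])),np.hypot(*d))
    hull=cv2.fillConvexPoly(np.zeros(H.shape,'uint8'),h,1)>0
    dk=((V<120)&hull).astype('uint8')
    k,l,st,ce=cv2.connectedComponentsWithStats(dk)
    for i in range(1,k):
        if st[i,4]>15:
            Q=ray(f,ce[i],.112)[0,:2]-e;print(" dark",ce[i],st[i,4],Q,np.hypot(*Q))
    if n=="top":
        e=np.array(e)
        for (a,z) in [((248,257),.106),((269,203),.124),((213,372),.106),((206,418),.124)]:
            q=ray(f,[(a[0]+.5)/5-.5+x0,(a[1]+.5)/5-.5+y0],z)[0,:2]-e;print(" face",q,np.hypot(*q),np.degrees(np.arctan2(q[1],q[0])))
        yl=(H>18)&(H<40)&(S>100)&(V>150)&box
        print(" box",cv2.minAreaRect(np.ascontiguousarray(ray(f,biggest(yl),.06)[:,:2],dtype=np.float32).reshape(-1,1,2)))
    v,u=np.where(hull);Z=f["range_z"][v,u];X=np.c_[(u-f["cx"])/f["fx"]*Z,(v-f["cy"])/f["fy"]*Z,Z];X=(X-f["t"])@f["R"]
    print(" z med",np.median(X[:,2]),np.percentile(X[:,2],[5,95,99]))
E
python3 m.py
```

```text
top mushroom (0.5272002220153809, -0.15488611161708832) (0.09291378408670425, 0.09508579969406128) ((0.5266526341438293, -0.15537750720977783), 0.04808032885193825)
 green [ 0.61450544 -0.18563255] [0.02753921 0.02737749]
 dir -19.400830377713998 0.09256102782115634
 dark [381.27777778 214.37777778] 90 [ 0.02493201 -0.02304963] 0.03395423839480936
 dark [360.71428571 240.04761905] 105 [-0.02585558  0.01994503] 0.032654481551296737
 face [ 0.02241074 -0.01046917] 0.024735496821633163 -25.03960228939136
 face [ 0.04160228 -0.01482026] 0.044163220933674 -19.60776587505849
 face [-0.02340584  0.00557132] 0.024059783210531132 166.6109739476933
 face [-0.04230585  0.01364643] 0.04445233157733462 162.1220676914772
 box ((0.5560353994369507, -0.16295617818832397), (0.12459338456392288, 0.18038424849510193), 70.89695739746094)
 z med 0.10681811214316679 [0.10311824 0.11839071 0.12577077]
side mushroom (0.5291925072669983, -0.1614791750907898) (0.08584412187337875, 0.09923960268497467) ((0.5306454300880432, -0.16013415157794952), 0.04971602186560631)
 green [ 0.61323197 -0.18931086] [0.03116397 0.03104461]
 dir -18.323526090426807 0.08852815250024247
 dark [262.8 271. ] 25 [-0.02171169  0.0232626 ] 0.03182052672681767
 dark [295.88741722 281.06622517] 151 [ 0.02592111 -0.01619338] 0.030563528344412345
 z med 0.10378867037577831 [0.09918257 0.11449616 0.12093016]
```

View pics/z_side.png

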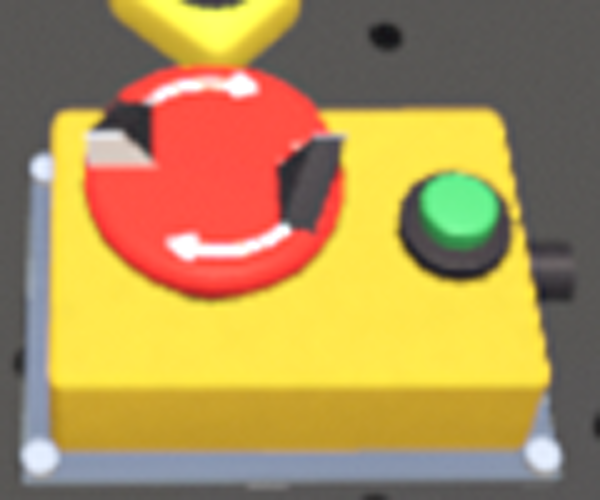

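Two views and the box outline agree: the axis is at (0.527, -0.155), with the station and fin line at about -19.3° and the fins at -19° and 161°. I'll press with the shut fingertips, then push the fin nearer the robot, away from the green button.

```bash
cat > p.py <<'E'
from plant import robot
import numpy as np
A=np.array([.5272,-.1555]);phi0=np.radians(160.7)
def st(m):
    s=robot.sense();print(m,round(s["t"],2),s["tcp_pos"].round(4),s["wrist_force"].round(2),s["joint_pos"].round(2)[[0,6]],round(s["opening"],2));return s
E
python3 - <<'E'
from p import *
robot.grip(0.0)
for y in(phi0,phi0-np.pi):
    q=robot.inverse_kinematics([*A,.16],[np.pi,0,y]);q2=robot.inverse_kinematics([*A,.16],[np.pi,0,y-.7])
    print(y,None if q is None else q[6],None if q2 is None else q2[6])
robot.goto([*A,.16],[np.pi,0,phi0]);st("above")
c=robot.move_straight([*A,.100],vel=.03,contact_N=2.);s=st("touch %s"%c)
E
```

```text
2.8047441079548876 1.7696882100491327 1.1333820259912617
-0.3368485456349055 -1.1599215453421343 -1.8599215453421343
above 3.92 [ 0.5276 -0.1546  0.1599] [-0.09 -0.2   1.06] [-0.4   1.77] 0.0
touch False 6.07 [ 0.5273 -0.1555  0.1001] [ 0.29  0.75 -1.01] [-0.35  1.84] 0.0
```

No contact was registered with the tips computed well below the mushroom's top, so I need to look.

Run:
```python
from p import *
import cv2
f=robot.grab_frame("side");g=robot.grab_frame("wrist")
cv2.imwrite('pics/c.png',np.hstack([cv2.resize(f["image"][200:350,220:370,::-1],(400,400)),cv2.resize(g["image"][...,::-1],(400,400))]))
st("now")
```

```text
now 6.17 [ 0.5273 -0.1555  0.1001] [ 0.53  0.37 -0.5 ] [-0.35  1.84] -0.0
```

View pics/c.png

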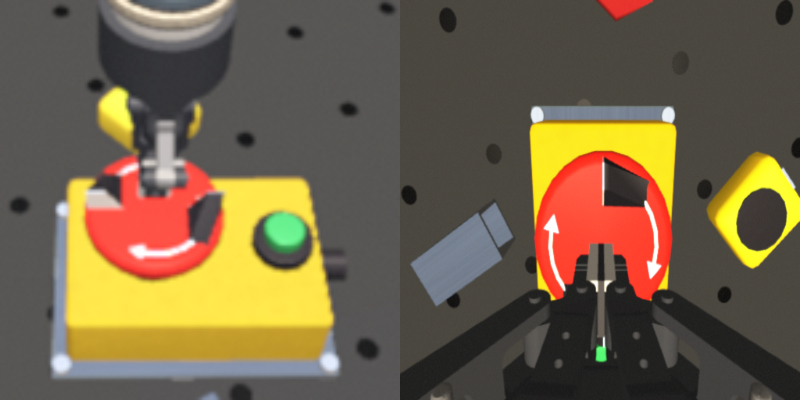

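The wrist view puts the tips over the mushroom between the fins. In the side view the tip is at about (155,190), so I'll use depth to tell whether it's hovering or the mushroom has sunk.

Run:
```python
from p import *
from h import *
import pickle
f0=pickle.load(open('f.pkl','rb'))["side"];f=robot.grab_frame("side")
def cloud(f):
    v,u=np.mgrid[0:384,0:512];Z=f["range_z"];X=np.stack([(u-f["cx"])/f["fx"]*Z,(v-f["cy"])/f["fy"]*Z,Z],-1);return (X-f["t"])@f["R"]
for g in(f0,f):
    X=cloud(g);im=g["image"];H,S,V=[a.astype(int) for a in cv2.split(cv2.cvtColor(im,cv2.COLOR_RGB2HSV))]
    P=X-[A[0],A[1],0]
    d=np.hypot(P[...,0],P[...,1])
    red=((H<12)|(H>170))&(S>100)&(V>140)&(d<.045)&(g["range_z"]>0)
    print("red z",np.percentile(X[red][:,2],[10,50,90]),red.sum())
    yl=(H>18)&(H<40)&(S>100)&(V>150)&(d>.055)&(d<.1)&(X[...,2]>.05);print("box z",np.median(X[yl][:,2]))
    v,u=np.where(red);print("px centre",u.mean(),v.mean())
    m=(d<.03)&(X[...,2]>.085)&(S<100)&(g["range_z"]>0)
    print("tool z low",np.percentile(X[m][:,2],[1,5,20]),m.sum())
print(robot.nose_length);st("")
```

```text
red z [0.10210069 0.10368001 0.10501444] 1260
box z 0.05737202893529049
px centre 275.43174603174606 280.6373015873016
tool z low [0.10289193 0.10626789 0.10763072] 62
red z [0.10203457 0.10375507 0.10511395] 1048
box z 0.057364762924618354
px centre 274.53053435114504 283.2270992366412
tool z low [0.10822057 0.14024295 0.46211749] 1574
0.011
 6.22 [ 0.5272 -0.1555  0.1001] [ 0.21 -0.35  0.07] [-0.35  1.84] 0.0
```

Run:
```python
from p import *
from h import *
f=robot.grab_frame("side")
Z=f["range_z"]
for v in range(244,290,2):
    o=[]
    for u in (270,274,278,282,286):
        z=Z[v,u];X=(np.array([(u-f["cx"])/f["fx"]*z,(v-f["cy"])/f["fy"]*z,z])-f["t"])@f["R"]
        o.append("%.3f %.3f %.3f"%tuple(X))
    print(v,o)
cv2.imwrite('pics/d.png',cv2.resize(f["image"][225:300,235:335,::-1],(800,600),interpolation=cv2.INTER_CUBIC))
```

```text
244 ['0.506 -0.168 0.222', '0.510 -0.176 0.230', '0.509 -0.190 0.246', '0.515 -0.192 0.245', '0.521 -0.193 0.245']
246 ['0.506 -0.168 0.217', '0.509 -0.177 0.227', '0.509 -0.191 0.242', '0.516 -0.190 0.239', '0.521 -0.194 0.241']
248 ['0.507 -0.167 0.211', '0.509 -0.178 0.223', '0.509 -0.192 0.240', '0.516 -0.192 0.236', '0.519 -0.197 0.241']
250 ['0.507 -0.167 0.206', '0.508 -0.180 0.221', '0.508 -0.194 0.237', '0.516 -0.193 0.233', '0.520 -0.197 0.236']
252 ['0.508 -0.167 0.200', '0.511 -0.175 0.209', '0.509 -0.194 0.232', '0.515 -0.195 0.231', '0.520 -0.198 0.232']
254 ['0.508 -0.166 0.194', '0.514 -0.169 0.196', '0.515 -0.181 0.209', '0.514 -0.197 0.228', '0.532 -0.175 0.195']
256 ['0.563 -0.038 0.010', '0.514 -0.169 0.191', '0.520 -0.170 0.189', '0.513 -0.200 0.228', '0.533 -0.174 0.188']
258 ['0.565 -0.035 -0.002', '0.514 -0.169 0.185', '0.522 -0.167 0.179', '0.513 -0.201 0.225', '0.533 -0.175 0.184']
260 ['0.531 -0.115 0.105', '0.504 -0.192 0.213', '0.509 -0.195 0.214', '0.512 -0.203 0.222', '0.520 -0.200 0.215']
262 ['0.530 -0.117 0.103', '0.503 -0.195 0.211', '0.508 -0.198 0
[... 845 characters left out ...]
57 0.103']
278 ['0.516 -0.152 0.105', '0.524 -0.153 0.103', '0.530 -0.156 0.104', '0.537 -0.158 0.103', '0.545 -0.159 0.101']
280 ['0.515 -0.156 0.105', '0.521 -0.159 0.105', '0.528 -0.161 0.105', '0.535 -0.163 0.104', '0.542 -0.165 0.104']
282 ['0.514 -0.158 0.102', '0.520 -0.162 0.104', '0.527 -0.164 0.104', '0.534 -0.167 0.105', '0.540 -0.169 0.105']
284 ['0.512 -0.164 0.106', '0.519 -0.166 0.104', '0.526 -0.167 0.103', '0.532 -0.170 0.103', '0.539 -0.173 0.105']
286 ['0.511 -0.167 0.104', '0.517 -0.169 0.104', '0.525 -0.170 0.102', '0.531 -0.173 0.103', '0.537 -0.177 0.105']
288 ['0.510 -0.170 0.102', '0.516 -0.173 0.103', '0.523 -0.175 0.103', '0.529 -0.178 0.104', '0.535 -0.181 0.105']
```

View pics/d.png

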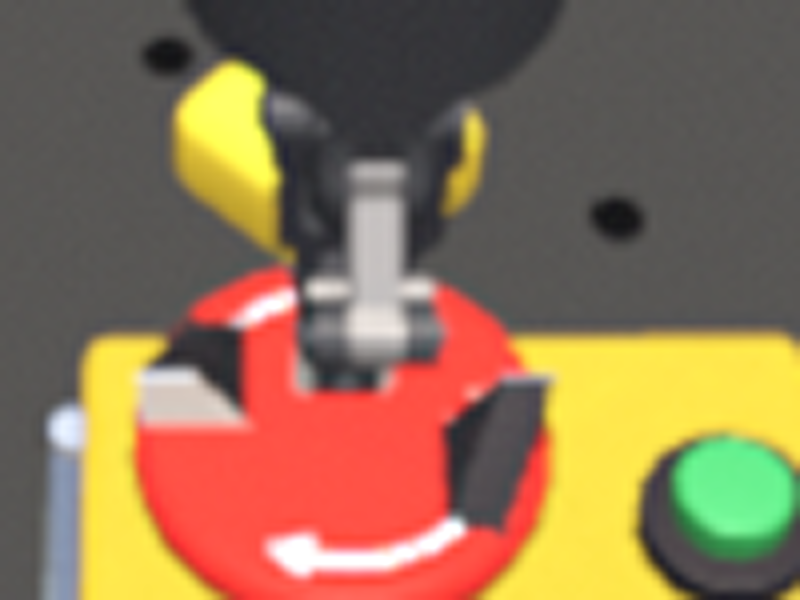

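The side view and depth put the tip's lower end (px about 277,274) near z = 0.135, still above the mushroom, though the TCP reads 0.100. So the reported TCP-to-tip height can't be trusted, and I'll find the top by touch. XY agrees with the cameras.

Run:
```python
from p import *
c=robot.move_straight([*A,.055],vel=.02,contact_N=2.5);st("touch %s"%c)
```

```text
touch True 7.51 [ 0.5272 -0.1555  0.0764] [-0.75  0.61  3.55] [-0.32  1.86] 0.0
```

Run:
```python
from p import *
c=robot.move_straight([*A,.060],vel=.015,contact_N=10);st("press %s"%c)
robot.move_straight([*A,.11],vel=.1);st("up")
from h import *
f=robot.grab_frame("side")
v,u=np.mgrid[0:384,0:512];Z=f["range_z"];X=(np.stack([(u-f["cx"])/f["fx"]*Z,(v-f["cy"])/f["fy"]*Z,Z],-1)-f["t"])@f["R"]
H,S,V=[a.astype(int) for a in cv2.split(cv2.cvtColor(f["image"],cv2.COLOR_RGB2HSV))]
red=((H<12)|(H>170))&(S>100)&(V>140)&(np.hypot(X[...,0]-A[0],X[...,1]-A[1])<.045)&(Z>0)
print("red z",np.median(X[red][:,2]))
```

```text
press True 8.26 [ 0.5273 -0.1555  0.0661] [-1.32  0.22  6.61] [-0.31  1.88] 0.01
up 8.85 [ 0.5268 -0.1551  0.1097] [ 0.11  0.42 -0.39] [-0.36  1.83] 0.0
red z 0.09520545749035308
```

Latched: the red top dropped 8.5 mm and stayed there after I lifted. Touch gives tip height ≈ TCP + 0.029. Now the fin, with the tips just above the height the top will spring back to.

```bash
cat >> p.py <<'E'
from h import *
def look(name=None):
    f=robot.grab_frame("side")
    v,u=np.mgrid[0:384,0:512];Z=f["range_z"];X=(np.stack([(u-f["cx"])/f["fx"]*Z,(v-f["cy"])/f["fy"]*Z,Z],-1)-f["t"])@f["R"]
    H,S,V=[a.astype(int) for a in cv2.split(cv2.cvtColor(f["image"],cv2.COLOR_RGB2HSV))]
    red=((H<12)|(H>170))&(S>100)&(V>140)&(np.hypot(X[...,0]-A[0],X[...,1]-A[1])<.045)&(Z>0)
    print("red z",np.median(X[red][:,2]).round(4))
    if name: cv2.imwrite(name,cv2.resize(f["image"][225:300,235:335,::-1],(800,600),interpolation=cv2.INTER_CUBIC))
def pose(th,gap,z,half=.0145,rad=.038):
    p=phi0-th;ur=np.array([np.cos(p),np.sin(p)]);ut=np.array([-ur[1],ur[0]])
    return [*(A+rad*ur+(half+gap)*ut),z],[np.pi,0,p]
E
python3 - <<'E'
from p import *
z=.0795
p,a=pose(0,.012,.11);robot.move_straight(p,vel=.1,attitude=a)
p,a=pose(0,.012,z);c=robot.move_straight(p,vel=.06,contact_N=4);st("down %s"%c)
for th in(0,.1,.2,.3):
    p,a=pose(th,0,z);robot.move_straight(p,vel=.05,attitude=a);st(th)
look('pics/e.png')
E
```

```text
down False 10.18 [ 0.4826 -0.1682  0.0794] [ 0.59 -0.53  0.67] [-0.32  1.9 ] 0.0
0 10.57 [ 0.4869 -0.156   0.0796] [-0.67  0.13 -0.5 ] [-0.34  1.87] -0.0
0.1 10.82 [ 0.4868 -0.1528  0.0797] [ 0.07 -0.18  0.19] [-0.37  1.78] 0.0
0.2 11.07 [ 0.4871 -0.1485  0.0795] [-0.1   0.48  0.13] [-0.4  1.7] 0.0
0.3 11.32 [ 0.488  -0.1446  0.0794] [-0.62 -0.    0.07] [-0.42  1.61] -0.0
red z 0.0953
```

View pics/e.png

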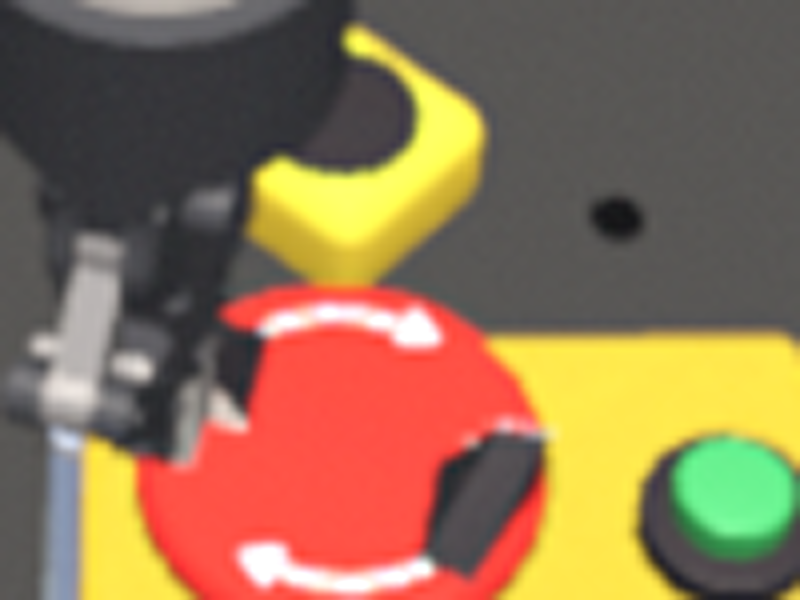

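The tips are on the fin's white face (px about 225,405 in the crop) and the mushroom has started to turn. I'll continue the arc until it rises.

Run:
```python
from p import *
z=.0795
for th in(.4,.5,.6,.7):
    p,a=pose(th,0,z);robot.move_straight(p,vel=.05,attitude=a);st(th);look('pics/f.png')
```

```text
0.4 11.62 [ 0.4894 -0.1407  0.0795] [-0.33  0.75 -0.03] [-0.45  1.52] -0.0
red z 0.0956
0.5 11.92 [ 0.4907 -0.1372  0.0794] [ 0.11 -0.62  0.55] [-0.48  1.43] 0.0
red z 0.1037
0.6 12.22 [ 0.4929 -0.1336  0.0795] [-1.17  0.23  0.65] [-0.5   1.34] 0.0
red z 0.1037
0.7 12.52 [ 0.4952 -0.1303  0.0795] [-1.25  0.37  0.89] [-0.52  1.26] -0.0
red z 0.1038
```

View pics/f.png

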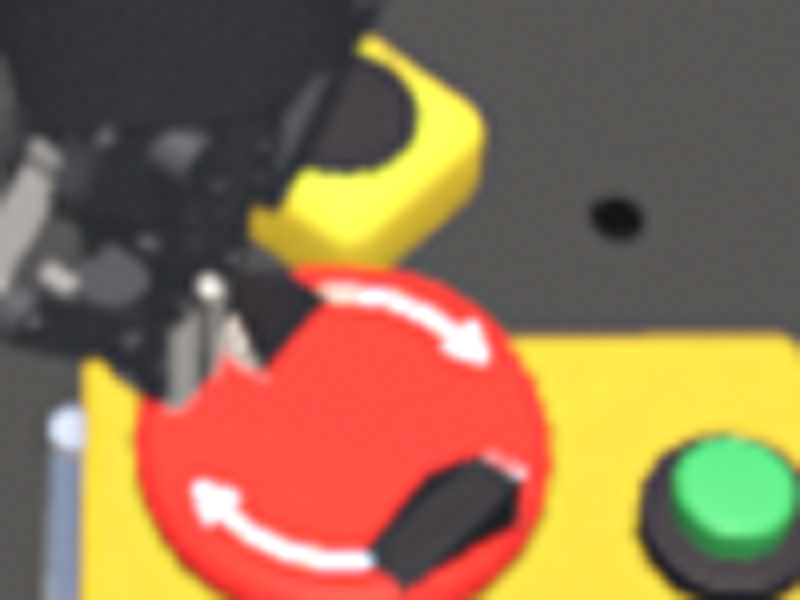

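The mushroom popped back up at about 0.5 rad (z 0.1037, as before the press). I'll ease back along the arc, lift clear and check.

Run:
```python
from p import *
z=.0795
for th,g in((.4,0),(.1,.002),(0,.012)):
    p,a=pose(th,g,z);robot.move_straight(p,vel=.06,attitude=a)
st("back")
p,a=pose(0,.012,.2);robot.move_straight(p,vel=.1);robot.sleep(.5);st("clear");look('pics/g.png')
```

```text
back 13.85 [ 0.4827 -0.1675  0.0794] [0.19 0.77 0.59] [-0.32  1.89] 0.0
clear 15.71 [ 0.4826 -0.168   0.2   ] [ 0.2   0.77 -0.01] [-0.45  1.73] -0.0
red z 0.1038
```

View pics/g.png

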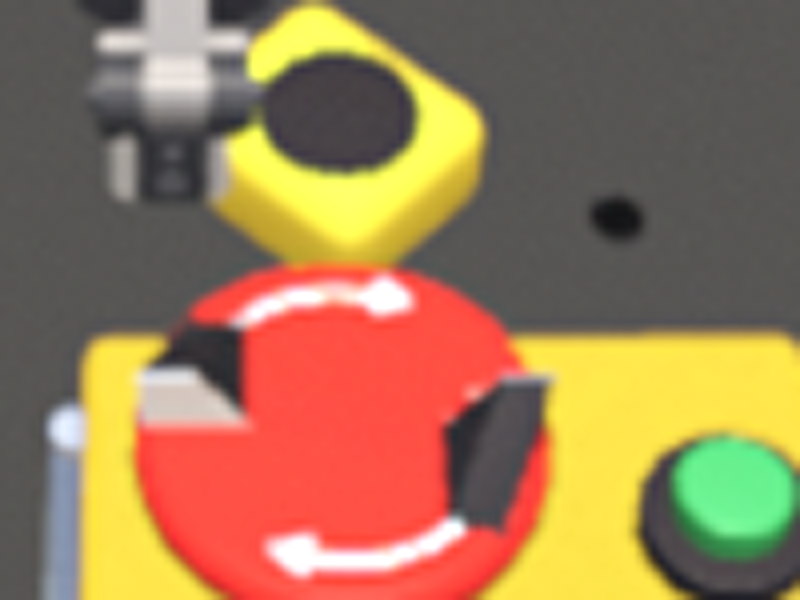

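The mushroom is up and turned back to its rest position, the tape measure hasn't moved, and the robot is clear.

```bash
python3 -c "
from plant import robot
print(robot.close_job())"
```

```text
the job is handed in; nothing more can be done
None
```

The emergency-stop test is done and handed in: I pressed the mushroom until it latched, let go, then turned it clockwise by a fin until it sprang back up, and moved the arm clear at about 16 s without touching the green button or the loose items.

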